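# Tighten the drill bit and lift the drill head off its dock

### The arm

A 6-joint arm with a two-finger parallel gripper is mounted at the origin on the work surface. World frame = base frame: x ahead of the robot, y to its left, z up, the work surface at z = 0. Lengths are in mm, angles in rad, forces in N, time in s.
With the tool pointing down it reaches from about 350 to 775 mm from the base axis. Payload 7.3 kg.
Tool frame: the origin (TCP) lies at the very end of the fingers, on their centre line; the grasp point (between the pads) lies bot.grip_point_offset behind it (bot.grip_point_offset is the distance from the TCP to the grasp point, in mm); z points along the fingers, y is the line along which they close (so a half turn about z gives the same grasp; the last joint's range is limited). The gripper opens to 92 mm and grips with 3 to 60 N. Pads are 19 mm wide; open, the fingers measure 130 mm over their backs; the gripper's body (75 mm by 190 mm) begins 47 mm behind the grasp point.
Start: joints at [1.021, 0.342, 1.524, -0, 1.275, -0.146], TCP at [206.268, 482.802, 226.741] pointing down, gripper open.
Joint ranges: [-2.53, 2.53], [-0.77, 2.02], [0.04, 2.7], [-1, 4.14], [0.28, 2.66], [-3.11, 3.11]. Speed limits (rad/s): [2.57, 2.57, 3.14, 3.14, 3.14, 3.14].

### API

Orientations are given as [roll, pitch, yaw] about the fixed x, y, z axes, in that order (R = Rz(yaw) Ry(pitch) Rx(roll)).
In Python, from plant import bot gives the robot as it stands. The module is installed in compiled form; this text tells all that it offers.
- The arm moves only by the tool carry_out, never from a script. Its argument "plan" is a list of rows, each an object of numbers: "tx", "ty", "tz": the shift along the world's x, y, z in mm; "rx", "ry", "rz": the turn, a rotation vector about the world's x, y, z in rad. A call has 1 to 12 rows; each row shifts and turns the commanded pose from where the row before left it; what a row does not reach is not made up. A row lasts 1/10 s, in which the tool goes at most 50 mm and 8.59 degrees, less where a joint would pass 70% of its speed; a pose out of reach is approached as far as the arm can. A call with a gripper value outside its range is refused whole. "gripper" is the closure, from 0 (fully open) to 1 (shut), set as the call begins (left out, the last holds). The fingers move at their own pace and stop on an object; the grip force is fixed at half the most. Time passes only in rows, so rows that do not move let the fingers close. It gives the time, the measured TCP pose, the force, the opening and the grip force at its end, in the units of the state.
- bot.get_obs(): the state, without advancing time (a new reading comes with each control period).
- bot.capture(name): name is "scene" or "top" or "wrist"; returns the picture (384x512x3 uint8, red, green, blue); there is no depth.
- bot.camera_model(name): a dict with "camera_matrix" (3x3 intrinsics, pixels), "R" (3x3) and "t" (3): a world point X has camera coordinates R X + t. Camera axes: x right, y down, z forward; pixel columns grow to the right and rows downward; lengths in mm; the calibration is good to about 2 mm. A picture is of the moment at which its call begins: read the wrist's pose just before it. camera_model takes no time and is no camera call; for the wrist camera it gives the pose at the moment of the call.
- bot.close_job(): hands the job in; it is judged then, once.
The state is a dict: "time": time; "joint_positions": joint angles; "dq": joint speeds; "tau": joint torques, N m; "tool_pos": TCP position; "tcp_rot": TCP orientation; "contact_force": force on the tool from outside, world axes, zero at the start; "moment": the same for the moment, N m; "grip_width": finger opening in mm; "finger_force": force on a finger pad.
Only numpy, scipy, OpenCV 4.12 (cv2) and the standard library are available. Lean on these libraries where they do the work, as an engineer would, in place of code of your own. Each camera call takes 0.05 s, during which the arm holds its last target. There are 200 camera calls.

### The job

The battery drill head sits latched in its bench dock with a gold drill bit standing loose in its open chuck. Turn the knurled chuck sleeve clockwise (seen from above) until the three jaws grip the bit tightly; then squeeze the two green side catches together and lift the drill head, bit and all, roughly level, at least 5 cm up out of the dock. Finish while still holding it up there by the squeezed catches, motionless, and leave the other things on the bench where they are.

Things in the scene. Friction and masses are not known exactly. Their poses are not given: they have to be found in the camera images.
- dock: Fixed grey dock: base plate 196 x 90 mm (x, y), 12 mm thick, with steel guide walls and two green latch lips around the drill head, up to 42 mm above the bench. Origin: on the bench, under the middle of the two catches. x runs along the drill head (chuck on the -x side), z up; it stands at any yaw within 0.4 rad.
- carrier: The drill head, a loose black body 158 x 50 mm, 0.6 kg, balanced about its middle. Origin: underside, midway between the catches; x along it, chuck at -x; y from right catch to left; z up. Home: origin 12 mm above the bench. Height 46 mm around the chuck (x -86 to -14 mm), 72 mm from x -14 to +72. Under the chuck a hole goes right through: an untightened bit stays behind.
- pinch_point (a point): Centre between the green catches, 58 mm above the head's underside: pinch here, fingers closing along y; axes as carrier. Each catch has a ribbed pad 24 mm wide (x), 38 to 72 mm above the underside; 62 mm over both outer faces, 50 mm squeezed. Keep fingertips over 32 mm above the underside: the dock's lips (73 mm over all) reach 30 mm.
- catch_left (a joint): Green catch on the head's +y side: metres it is pressed inward, 0 (sprung out, its hook under the dock's lip) to 0.006 (fully in); sprung, about 4 N to start and 8 N fully in; free of the lip from about 0.004.
- catch_right (a joint): The same on the -y side.
- chuck_centre (a point): On the chuck's upright axis, 64 mm from the pinch point towards -x, 68 mm above the head's underside; axes as carrier. The knurled steel sleeve is a plain cylinder 36 mm in diameter, 50 to 80 mm above the underside (deck at 46 mm); jaws reach 88 mm and the bit 100 mm. The hump and catches begin 50 mm off the axis towards +x: do not open the fingers wider than needed.
- sleeve (a joint): Turn of the chuck sleeve in rad, growing clockwise seen from above (closing); starts between 0 and 0.4; each rad moves the three jaws 3 mm inward; they meet the bit at about 1.0 and squeeze it harder beyond; stop at 1.7. Light friction (0.1 N m) holds it wherever it is left. It is tight at about 1.35 and beyond.
- bit: Gold-coloured straight drill bit, 10 mm in diameter, 100 mm long, about 50 g, standing upright in the chuck; origin at its lower end, z along it to the pointed top. Loose: it stands on the dock's base plate until the jaws hold it.
- hammer: Hammer lying on the bench, a bystander; do not disturb.
- brush: Brush lying on the bench, a bystander; do not disturb.
- wrench: Wrench lying on the bench, a bystander; do not disturb.
- tub_centre (a point): White open tub, 90 mm across, 75 mm high, a bystander; its centre, half-way up.
- bending_fork_centre (a point): Steel bending fork: a block 70 x 35 x 22 mm with two upright pins, 72 mm high in all; a bystander; its centre, 30 mm up.
- ring_centre (a point): Dark forged ring lying near the dock, 48 mm across, 10 mm high, a bystander; its centre.
Things that resemble listed ones, but are neither listed nor needed, are in the scene too. Leave any blue look-alike of the carrier alone. What is shaped like the dock but orange is not meant.

How it is judged (in metres and radians):
On the way, in this order (a step that is already met when the one before it is completed fails the run):
1. the chuck is tightened: the jaws grip the bit firmly (over 6 N in all) while the drill head is still home in its dock (contact force between carrier and bit above 6 N and value of joint sleeve above 0.9 rad and z of carrier in the frame of dock below 0.016 m), for 0.3 s.
2. both catches are squeezed in (over 4 mm each) while the drill head is still down in its dock (value of joint each of catch_left, catch_right above 0.004 m and z of carrier in the frame of dock below 0.025 m), for 0.1 s.
At the end, for the whole second after the job is handed in: The drill head is held in the fingers by both squeezed catches (each over 4 mm in), at least 50 mm above its home in the dock, within 0.3 rad of level and still, touching the dock nowhere; the bit is gripped in its chuck (over 3 N) within 6 mm of its depth, off the dock (z of carrier in the frame of dock above 0.062 m and angle between carrier's own z axis and vertical below 0.3 rad and linear speed of carrier below 0.03 m/s and value of joint each of catch_left, catch_right above 0.004 m and contact force between the fingers and carrier above 3 N and contact force between each of carrier, bit and dock below 0.1 N and contact force between carrier and bit above 3 N and z of bit in the frame of carrier between -0.006 and 0.006 m); the arm keeps its last pose, push and grip.
It fails at once if a bystander is pushed more than 3 cm (distance of any of hammer, brush, wrench, tub_centre, bending_fork_centre, ring_centre from where it was at the start of the episode above 0.03 m).
It also fails if it takes over 48 s, if anything falls off the work surface, if the arm or the gripper's body presses on something with over 40 N, if the wrist force passes 120 N, or if a joint passes its speed limit or range.

## Working session

There is one attempt and no reset: what is moved stays moved. The work goes in short steps, Python scripts to look and compute and a tool call to move; the robot and the scene stay as the last step left them, time stands still between calls to the robot, and variables do not carry over. Pictures are saved under pics/ and viewed, at most 10 in all, crops included, and the job is handed in when it is done.

Besides the shell and the picture viewer there is one more tool, called as name(argument=value, ...) on one line, values as JSON. carry_out: Moves the arm, as the interface text tells. Its arguments: {"type":"object","properties":{"plan":{"type":"array"},"gripper":{"type":"number"}},"required":["plan"]}

```bash
mkdir -p pics
python3 - <<'E'
from plant import bot
import cv2,numpy as np
for n in ("scene","top"):
    im=bot.capture(n); cv2.imwrite(f"pics/{n}0.png",im[:,:,::-1])
    m=bot.camera_model(n); print(n,m["camera_matrix"].tolist(),np.round(-m["R"].T@m["t"]),np.round(m["R"],3).tolist())
print(bot.grip_point_offset); o=bot.get_obs(); print(o)
E
```

```text
scene [[479.59920746164164, 0.0, 267.3554965579496], [0.0, 479.59920746164164, 178.09050796284149], [0.0, 0.0, 1.0]] [1127.  447.  971.] [[-0.551, 0.834, -0.005], [0.619, 0.405, -0.673], [-0.559, -0.374, -0.74]]
top [[479.07769005437876, 0.0, 257.99109586063486], [0.0, 479.07769005437876, 191.20847206181548], [0.0, 0.0, 1.0]] [ 181.   -2. 1541.] [[-0.009, -1.0, -0.005], [-0.982, 0.01, -0.187], [0.187, 0.003, -0.982]]
18.8
{'time': 0.1, 'joint_positions': array([ 1.02098111e+00,  3.42649964e-01,  1.52488361e+00, -1.48025393e-05,
        1.27541428e+00, -1.46023458e-01]), 'dq': array([ 0.00037468, -0.00112461, -0.00253173,  0.00076059,  0.00010011,
       -0.00076095]), 'tau': array([ 1.79900504e-03, -4.32005239e+01, -2.44696033e+01,  7.20361085e-02,
        5.25791163e-02, -5.23293409e-05]), 'tool_pos': array([206.08642484, 482.47809165, 226.12928863]), 'tcp_rot': array([-3.14024982e+00, -1.83182847e-04,  2.73780509e+00]), 'contact_force': array([-0.82134566,  0.5032371 ,  0.26210623]), 'moment': array([-0.0304536 , -0.01223576, -0.02234413]), 'finger_force': 0.0, 'grip_width': 91.6255314178242}
```

View pics/top0.png

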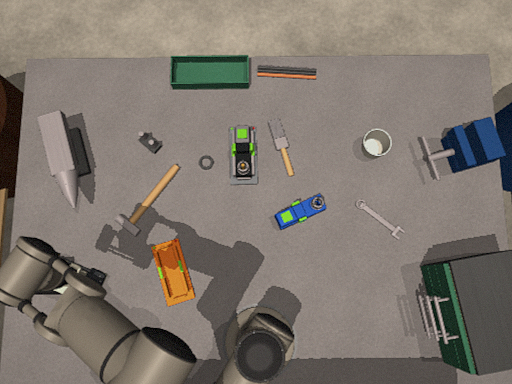

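View pics/scene0.png

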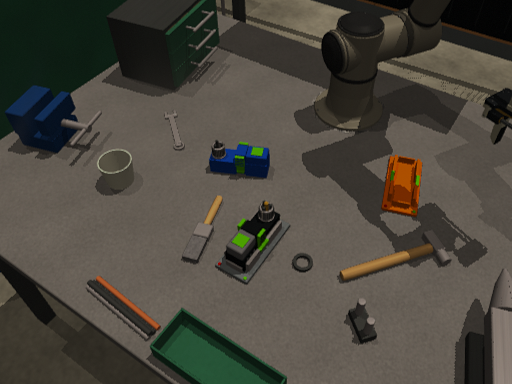

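Top view: the target, a black head in the grey dock, is at (243,155), with the chuck and gold bit at (243,167) towards the robot. Possible confusions are the blue head at (300,211) and the orange dock at (173,272). I choose the black head with the gold bit and check it in one crop.

```bash
cat > h.py <<'E'
import numpy as np,cv2
from plant import bot
def ray(m,uv):
    d=m["R"].T@np.linalg.inv(m["camera_matrix"])@np.array([uv[0],uv[1],1.]); return -m["R"].T@m["t"],d/np.linalg.norm(d)
def plane(m,uv,z):
    c,d=ray(m,uv); return c+d*(z-c[2])/d[2]
def tri(m1,a,m2,b):
    c1,d1=ray(m1,a);c2,d2=ray(m2,b)
    s=np.linalg.lstsq(np.c_[d1,-d2],c2-c1,rcond=None)[0]
    p,q=c1+s[0]*d1,c2+s[1]*d2; return (p+q)/2,np.linalg.norm(p-q)
def proj(m,X):
    p=m["camera_matrix"]@(m["R"]@np.array(X)+m["t"]); return p[:2]/p[2]
def blobs(im,lo,hi,box,amin=3):
    h=cv2.cvtColor(im,cv2.COLOR_RGB2HSV); k=cv2.inRange(h,np.array(lo),np.array(hi)); z=np.zeros_like(k); x0,y0,x1,y1=box; z[y0:y1,x0:x1]=k[y0:y1,x0:x1]
    n,l,s,c=cv2.connectedComponentsWithStats(z)
    return [(int(s[i,4]),*np.round(c[i],1),*s[i,:4].tolist()) for i in range(1,n) if s[i,4]>=amin],z
GREEN=((35,120,60),(75,255,255)); GOLD=((12,90,70),(30,255,255))
E
python3 - <<'E'
from h import *
B={"top":(222,115,265,192),"scene":(212,190,298,285)}; out=[]
for n,b in B.items():
    im=cv2.imread(f"pics/{n}0.png")[:,:,::-1].copy()
    for N,c in(("green",GREEN),("gold",GOLD)): print(n,N,blobs(im,*c,b)[0])
    c=im[b[1]:b[3],b[0]:b[2]]; out.append(cv2.resize(c,(390,int(390*c.shape[0]/c.shape[1])),interpolation=cv2.INTER_CUBIC)[:560])
H=max(o.shape[0] for o in out); out=[cv2.copyMakeBorder(o,0,H-o.shape[0],0,5,0) for o in out]
cv2.imwrite("pics/crop.png",np.hstack(out)[:,:,::-1])
E
```

```text
top green [(4, np.float64(231.5), np.float64(128.5), 231, 128, 2, 2), (82, np.float64(241.9), np.float64(133.0), 237, 129, 10, 9), (47, np.float64(233.5), np.float64(149.1), 232, 143, 4, 13), (58, np.float64(251.4), np.float64(148.6), 249, 142, 6, 14)]
top gold [(19, np.float64(242.4), np.float64(165.2), 241, 163, 4, 6)]
scene green [(38, np.float64(241.1), np.float64(222.4), 237, 218, 9, 9), (42, np.float64(260.7), np.float64(232.4), 257, 228, 9, 10), (161, np.float64(240.4), np.float64(239.9), 232, 233, 18, 15), (56, np.float64(263.2), np.float64(244.1), 258, 238, 11, 13), (11, np.float64(244.5), np.float64(277.6), 243, 276, 4, 4)]
scene gold [(146, np.float64(215.8), np.float64(205.0), 212, 195, 11, 26), (17, np.float64(265.9), np.float64(202.6), 264, 201, 5, 4)]
```

View pics/crop.png

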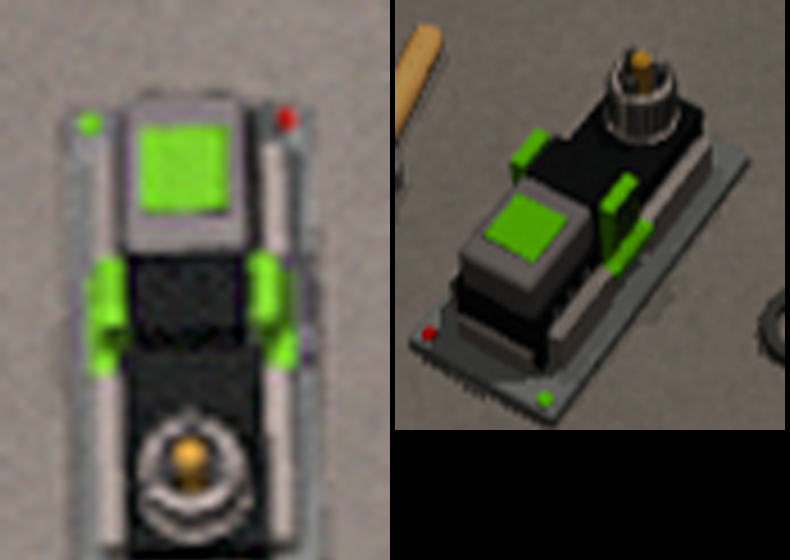

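The crop confirms it: black head, two green catches, gold bit in the chuck. Next I triangulate the bit and the green square.

Run:
```python
from h import *
T,S=bot.camera_model("top"),bot.camera_model("scene")
bit=tri(T,(242.4,164.8),S,(265.9,202.6)); sq=tri(T,(241.9,133),S,(240.4,239.9))
print(bit,sq); d=(sq[0]-bit[0])[:2]; print("yaw",np.arctan2(d[1],d[0]),np.hypot(*d))
# pinch: midpoint of catch tops, top view + scene
L=tri(T,(233.8,146.5),S,(260.7,232.4));print(L)
for n,uv,z in (("green led",(231.5,128.5),12),):
    print(plane(T,uv,z), plane(S,(244.5,277.6),z))
print(plane(T,(233.5,146),84),plane(T,(251.5,146),84))
o=bot.get_obs();w=bot.camera_model("wrist");c=-w["R"].T@w["t"];print("wristcam",c-o["tool_pos"],np.round(w["R"],2).tolist(),w["camera_matrix"][0,0])
```

```text
(array([537.92199746,  49.09178103, 104.09130528]), np.float64(1.147619899451395)) (array([646.07256493,  51.51503155,  84.73427455]), np.float64(0.006419279587841407))
yaw 0.02240251879083728 108.17771207040894
(array([602.74879355,  77.1943193 ,  82.4813861 ]), np.float64(0.24706077408279195))
[685.30007999  88.78628289  12.        ] [685.9373993   87.33550048  12.        ]
[603.89229798  78.16570235  84.        ] [603.27832661  21.41955718  84.        ]
wristcam [-69.74403761  30.16305051 157.35752235] [[0.39, 0.92, -0.0], [0.88, -0.38, 0.28], [0.26, -0.11, -0.96]] 282.8564852491604
```

carry_out(plan=[{"tx": 28,"ty": -36,"rz": 0.1},{"tx": 28,"ty": -36,"rz": 0.1},{"tx": 28,"ty": -36,"rz": 0.1},{"tx": 28,"ty": -36,"rz": 0.1},{"tx": 28,"ty": -36,"rz": 0.1},{"tx": 28,"ty": -36,"rz": 0.1},{"tx": 28,"ty": -36,"rz": 0.1},{"tx": 28,"ty": -36,"rz": 0.1},{"tx": 28,"ty": -36,"rz": 0.1},{"tx": 28,"ty": -36,"rz": 0.1},{"tx": 28,"ty": -36,"rz": 0.1},{"tx": 24,"ty": -37,"rz": 0.07}], gripper=0.42)

```text
invalid input at $.plan[0]: expected keys tx, ty, tz, rx, ry, rz
```

carry_out(plan=[{"tx": 0},{"tx": 0},{"tx": 0}])

```text
invalid input at $.plan[0]: expected keys tx, ty, tz, rx, ry, rz
```

```bash
cat > look.py <<'E'
import sys
from h import *
o=bot.get_obs(); m=bot.camera_model("wrist"); im=bot.capture("wrist"); cv2.imwrite(f"pics/{sys.argv[1]}.png",im[:,:,::-1])
print(o["time"],np.round(o["tool_pos"],1),np.round(o["tcp_rot"],3),o["grip_width"],np.round(o["joint_positions"],2))
np.savez(f"{sys.argv[1]}.npz",**m)
for N,c in(("green",GREEN),("gold",GOLD)):
    for b in blobs(im,*c,(0,0,512,384),15)[0]: print(N,b)
for X in ([538,49,112],[538,49,92],[603,50,84]): print(X,proj(m,X))
E
python3 look.py w1
```

```text
0.1 [206.1 482.5 226.1] [-3.14  -0.     2.738] 91.6255314178242 [ 1.02  0.34  1.52 -0.    1.28 -0.15]
green (164, np.float64(132.3), np.float64(228.3), 123, 219, 20, 20)
gold (2521, np.float64(496.0), np.float64(37.9), 474, 0, 38, 88)
gold (103, np.float64(505.7), np.float64(146.0), 501, 141, 11, 12)
gold (3877, np.float64(101.7), np.float64(206.6), 50, 162, 109, 92)
gold (225, np.float64(65.3), np.float64(225.4), 53, 215, 26, 21)
gold (683, np.float64(97.1), np.float64(274.1), 87, 249, 27, 50)
gold (66, np.float64(184.3), np.float64(256.2), 180, 250, 11, 11)
gold (623, np.float64(412.7), np.float64(274.0), 397, 250, 26, 49)
gold (2267, np.float64(375.1), np.float64(312.9), 238, 292, 274, 29)
gold (24, np.float64(381.1), np.float64(381.8), 378, 380, 8, 4)
[538, 49, 112] [ 72.77260413 501.82485252]
[538, 49, 92] [ 80.82655899 484.57903511]
[603, 50, 84] [106.3557264  502.88901309]
```

View pics/w1.png

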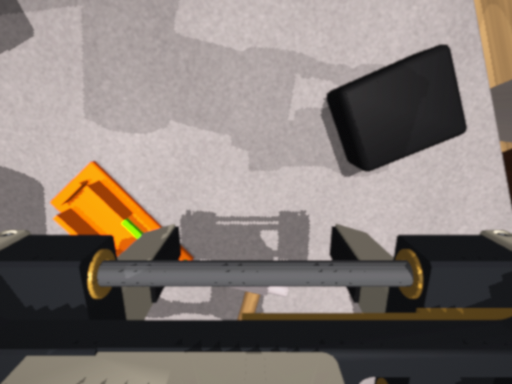

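All six keys are needed in each row, so the arm has not moved. This wrist view is still of the start place, with the orange dock at (100,200).

carry_out(plan=[{"tx": 28,"ty": -36,"tz": 0,"rx": 0,"ry": 0,"rz": 0.1},{"tx": 28,"ty": -36,"tz": 0,"rx": 0,"ry": 0,"rz": 0.1},{"tx": 28,"ty": -36,"tz": 0,"rx": 0,"ry": 0,"rz": 0.1},{"tx": 28,"ty": -36,"tz": 0,"rx": 0,"ry": 0,"rz": 0.1},{"tx": 28,"ty": -36,"tz": 0,"rx": 0,"ry": 0,"rz": 0.1},{"tx": 28,"ty": -36,"tz": 0,"rx": 0,"ry": 0,"rz": 0.1},{"tx": 28,"ty": -36,"tz": 0,"rx": 0,"ry": 0,"rz": 0.1},{"tx": 28,"ty": -36,"tz": 0,"rx": 0,"ry": 0,"rz": 0.1},{"tx": 28,"ty": -36,"tz": 0,"rx": 0,"ry": 0,"rz": 0.1},{"tx": 28,"ty": -36,"tz": 0,"rx": 0,"ry": 0,"rz": 0.1},{"tx": 28,"ty": -36,"tz": 0,"rx": 0,"ry": 0,"rz": 0.1},{"tx": 24,"ty": -37,"tz": 0,"rx": 0,"ry": 0,"rz": 0.07}], gripper=0.42)

```text
time: 1.35
tool_pos: [539.2, 48.1, 226.5]
tcp_rot: [3.141, -0.0, -2.372]
contact_force: [1.4, 0.4, -0.4]
grip_width: 53.2
finger_force: 0.0
```

carry_out(plan=[{"tx": 0,"ty": 0,"tz": 0,"rx": 0,"ry": 0,"rz": 0},{"tx": 0,"ty": 0,"tz": 0,"rx": 0,"ry": 0,"rz": 0},{"tx": 0,"ty": 0,"tz": 0,"rx": 0,"ry": 0,"rz": 0}])

```text
time: 1.65
tool_pos: [537.5, 50.6, 226.5]
tcp_rot: [3.141, -0.0, -2.375]
contact_force: [-0.5, -0.1, -0.3]
grip_width: 53.3
finger_force: 0.0
```

```bash
python3 look.py w2
```

```text
1.65 [537.5  50.6 226.5] [ 3.141 -0.    -2.375] 53.28019104253992 [-0.05  0.37  1.48  0.    1.29 -2.39]
green (56, np.float64(223.5), np.float64(1.6), 214, 0, 17, 6)
green (433, np.float64(200.1), np.float64(198.0), 189, 180, 24, 36)
green (295, np.float64(236.0), np.float64(229.0), 225, 214, 25, 30)
gold (1053, np.float64(153.8), np.float64(110.2), 135, 70, 40, 75)
gold (937, np.float64(499.8), np.float64(152.1), 480, 116, 32, 64)
gold (165, np.float64(253.2), np.float64(182.4), 247, 172, 12, 20)
gold (507, np.float64(160.7), np.float64(273.3), 154, 249, 18, 50)
gold (489, np.float64(349.0), np.float64(273.6), 339, 249, 18, 50)
gold (107, np.float64(465.0), np.float64(257.4), 455, 254, 19, 8)
gold (2433, np.float64(338.3), np.float64(314.9), 171, 308, 294, 12)
[538, 49, 112] [253.16976844 189.36520634]
[538, 49, 92] [253.25242931 184.36960316]
[603, 50, 84] [214.43713158 223.09369533]
```

View pics/w2.png

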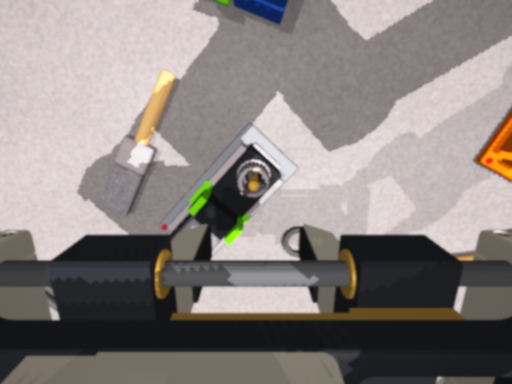

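The wrist view agrees: bit at (253,182) where (253,187) was predicted, catches at (200,198) and (236,229). I descend onto the sleeve.

carry_out(plan=[{"tx": 0.5,"ty": -1.2,"tz": -30,"rx": 0,"ry": 0,"rz": 0},{"tx": 0,"ty": 0,"tz": -30,"rx": 0,"ry": 0,"rz": 0},{"tx": 0,"ty": 0,"tz": -30,"rx": 0,"ry": 0,"rz": 0},{"tx": 0,"ty": 0,"tz": -25,"rx": 0,"ry": 0,"rz": 0},{"tx": 0,"ty": 0,"tz": -20,"rx": 0,"ry": 0,"rz": 0},{"tx": 0,"ty": 0,"tz": -15,"rx": 0,"ry": 0,"rz": 0},{"tx": 0,"ty": 0,"tz": -10,"rx": 0,"ry": 0,"rz": 0},{"tx": 0,"ty": 0,"tz": 0,"rx": 0,"ry": 0,"rz": 0},{"tx": 0,"ty": 0,"tz": 0,"rx": 0,"ry": 0,"rz": 0}])

```text
time: 2.6
tool_pos: [539.0, 49.1, 67.4]
tcp_rot: [-3.141, 0.001, -2.375]
contact_force: [-0.3, -0.3, 0.4]
grip_width: 53.2
finger_force: 0.0
```

carry_out(plan=[{"tx": 0,"ty": 0,"tz": 0,"rx": 0,"ry": 0,"rz": 0},{"tx": 0,"ty": 0,"tz": 0,"rx": 0,"ry": 0,"rz": 0},{"tx": 0,"ty": 0,"tz": 0,"rx": 0,"ry": 0,"rz": 0},{"tx": 0,"ty": 0,"tz": 0,"rx": 0,"ry": 0,"rz": 0},{"tx": 0,"ty": 0,"tz": 0,"rx": 0,"ry": 0,"rz": 0},{"tx": 0,"ty": 0,"tz": 0,"rx": 0,"ry": 0,"rz": 0}], gripper=0.8)

```text
time: 3.2
tool_pos: [538.9, 48.7, 67.3]
tcp_rot: [-3.141, 0.001, -2.375]
contact_force: [-0.7, 1.4, 6.0]
grip_width: 35.5
finger_force: 30.0
```

Run:
```python
from h import *
o=bot.get_obs();print({k:np.round(o[k],2) for k in("time","tool_pos","tcp_rot","contact_force","moment","grip_width","finger_force")})
```

```text
{'time': np.float64(3.2), 'tool_pos': array([538.89,  48.68,  67.33]), 'tcp_rot': array([-3.14,  0.  , -2.38]), 'contact_force': array([-0.72,  1.43,  5.98]), 'moment': array([0.25, 0.4 , 0.07]), 'grip_width': np.float64(35.55), 'finger_force': np.float64(30.0)}
```

Gripped at the sleeve's 36 mm width. I turn it clockwise.

carry_out(plan=[{"tx": 0,"ty": 0,"tz": 0,"rx": 0,"ry": 0,"rz": -0.1},{"tx": 0,"ty": 0,"tz": 0,"rx": 0,"ry": 0,"rz": -0.1},{"tx": 0,"ty": 0,"tz": 0,"rx": 0,"ry": 0,"rz": -0.1},{"tx": 0,"ty": 0,"tz": 0,"rx": 0,"ry": 0,"rz": -0.1},{"tx": 0,"ty": 0,"tz": 0,"rx": 0,"ry": 0,"rz": -0.1},{"tx": 0,"ty": 0,"tz": 0,"rx": 0,"ry": 0,"rz": 0},{"tx": 0,"ty": 0,"tz": 0,"rx": 0,"ry": 0,"rz": 0}])

```text
time: 3.9
tool_pos: [539.5, 48.0, 67.4]
tcp_rot: [-3.14, 0.001, -2.873]
contact_force: [-0.5, -2.2, 5.2]
grip_width: 35.4
finger_force: 30.0
```

```bash
cat > st.py <<'E'
from h import *
o=bot.get_obs();print({k:np.round(o[k],2).tolist() for k in("time","tool_pos","tcp_rot","contact_force","moment","grip_width","finger_force")})
E
python3 st.py
```

```text
{'time': 3.9, 'tool_pos': [539.46, 48.0, 67.36], 'tcp_rot': [-3.14, 0.0, -2.87], 'contact_force': [-0.55, -2.18, 5.24], 'moment': [-0.38, 0.12, -0.1], 'grip_width': 35.36, 'finger_force': 30.0}
```

carry_out(plan=[{"tx": 0,"ty": 0,"tz": 0,"rx": 0,"ry": 0,"rz": -0.1},{"tx": 0,"ty": 0,"tz": 0,"rx": 0,"ry": 0,"rz": -0.1},{"tx": 0,"ty": 0,"tz": 0,"rx": 0,"ry": 0,"rz": -0.1},{"tx": 0,"ty": 0,"tz": 0,"rx": 0,"ry": 0,"rz": -0.1},{"tx": 0,"ty": 0,"tz": 0,"rx": 0,"ry": 0,"rz": -0.1},{"tx": 0,"ty": 0,"tz": 0,"rx": 0,"ry": 0,"rz": 0},{"tx": 0,"ty": 0,"tz": 0,"rx": 0,"ry": 0,"rz": 0}])

```text
time: 4.6
tool_pos: [539.4, 48.0, 67.4]
tcp_rot: [-3.141, 0.002, 2.91]
contact_force: [-0.5, -2.5, 5.5]
grip_width: 35.0
finger_force: 30.0
```

```bash
python3 st.py
```

```text
{'time': 4.6, 'tool_pos': [539.37, 47.98, 67.36], 'tcp_rot': [-3.14, 0.0, 2.91], 'contact_force': [-0.45, -2.48, 5.46], 'moment': [-0.52, 0.1, -0.04], 'grip_width': 35.03, 'finger_force': 30.0}
```

carry_out(plan=[{"tx": 0,"ty": 0,"tz": 0,"rx": 0,"ry": 0,"rz": -0.1},{"tx": 0,"ty": 0,"tz": 0,"rx": 0,"ry": 0,"rz": -0.1},{"tx": 0,"ty": 0,"tz": 0,"rx": 0,"ry": 0,"rz": 0},{"tx": 0,"ty": 0,"tz": 0,"rx": 0,"ry": 0,"rz": 0}])

```text
time: 5.0
tool_pos: [539.2, 47.6, 67.4]
tcp_rot: [-3.141, 0.002, 2.711]
contact_force: [-0.8, -4.6, 6.7]
grip_width: 35.3
finger_force: 30.0
```

```bash
python3 st.py
```

```text
{'time': 5.0, 'tool_pos': [539.18, 47.59, 67.37], 'tcp_rot': [-3.14, 0.0, 2.71], 'contact_force': [-0.77, -4.64, 6.65], 'moment': [-0.86, 0.19, -0.07], 'grip_width': 35.34, 'finger_force': 30.0}
```

carry_out(plan=[{"tx": 0,"ty": 0,"tz": 0,"rx": 0,"ry": 0,"rz": -0.07},{"tx": 0,"ty": 0,"tz": 0,"rx": 0,"ry": 0,"rz": -0.07},{"tx": 0,"ty": 0,"tz": 0,"rx": 0,"ry": 0,"rz": -0.06}])

```text
time: 5.3
tool_pos: [539.0, 47.3, 67.4]
tcp_rot: [-3.14, 0.002, 2.509]
contact_force: [-2.0, -6.9, 6.9]
grip_width: 35.3
finger_force: 30.0
```

```bash
python3 st.py
```

```text
{'time': 5.3, 'tool_pos': [538.97, 47.25, 67.37], 'tcp_rot': [-3.14, 0.0, 2.51], 'contact_force': [-2.0, -6.88, 6.93], 'moment': [-1.24, 0.47, 0.21], 'grip_width': 35.27, 'finger_force': 30.0}
```

carry_out(plan=[{"tx": 0,"ty": 0,"tz": 0,"rx": 0,"ry": 0,"rz": -0.07},{"tx": 0,"ty": 0,"tz": 0,"rx": 0,"ry": 0,"rz": -0.07}])

```text
time: 5.5
tool_pos: [538.7, 47.1, 67.4]
tcp_rot: [-3.14, 0.002, 2.369]
contact_force: [-3.4, -7.7, 7.8]
grip_width: 35.5
finger_force: 30.0
```

```bash
python3 st.py; python3 look.py w3
```

```text
{'time': 5.5, 'tool_pos': [538.75, 47.06, 67.37], 'tcp_rot': [-3.14, 0.0, 2.37], 'contact_force': [-3.45, -7.67, 7.83], 'moment': [-1.36, 0.63, 0.28], 'grip_width': 35.47, 'finger_force': 30.0}
5.5 [538.7  47.1  67.4] [-3.140e+00  2.000e-03  2.369e+00] 35.465396067884306 [-0.05  0.55  1.68 -0.    0.91 -0.85]
green (44, np.float64(336.2), np.float64(232.0), 333, 227, 8, 9)
green (251, np.float64(277.5), np.float64(302.0), 264, 290, 25, 23)
gold (257, np.float64(502.5), np.float64(6.7), 494, 0, 18, 15)
gold (234, np.float64(251.2), np.float64(250.8), 245, 236, 21, 25)
gold (412, np.float64(190.1), np.float64(273.9), 185, 249, 14, 50)
gold (418, np.float64(319.9), np.float64(273.5), 312, 249, 14, 50)
gold (2600, np.float64(299.1), np.float64(314.7), 137, 307, 294, 13)
[538, 49, 112] [256.51537912 280.34863339]
[538, 49, 92] [256.37928697 258.3351832 ]
[603, 50, 84] [333.51396541 320.35846483]
```

View pics/w3.png

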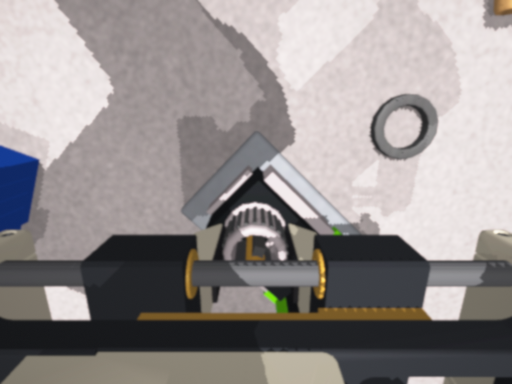

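Turned 1.54 rad so far, the twist moment is rising, and the sleeve is between the fingers at (255,240). I go a little further to feel for the stop.

carry_out(plan=[{"tx": 0,"ty": 0.5,"tz": 0,"rx": 0,"ry": 0,"rz": -0.06},{"tx": 0,"ty": 0.5,"tz": 0,"rx": 0,"ry": 0,"rz": -0.06}])

```text
time: 5.75
tool_pos: [538.5, 47.2, 67.4]
tcp_rot: [-3.139, 0.003, 2.25]
contact_force: [-4.0, -14.2, 9.9]
grip_width: 35.3
finger_force: 30.0
```

```bash
python3 st.py
```

```text
{'time': 5.75, 'tool_pos': [538.54, 47.17, 67.43], 'tcp_rot': [-3.14, 0.0, 2.25], 'contact_force': [-4.01, -14.17, 9.85], 'moment': [-2.39, 0.88, 0.38], 'grip_width': 35.26, 'finger_force': 30.01}
```

carry_out(plan=[{"tx": 0,"ty": 0,"tz": 0,"rx": 0,"ry": 0,"rz": -0.07},{"tx": 0,"ty": 0,"tz": 0,"rx": 0,"ry": 0,"rz": -0.07},{"tx": 0,"ty": 0,"tz": 0,"rx": 0,"ry": 0,"rz": 0}])

```text
time: 6.05
tool_pos: [538.1, 47.2, 67.3]
tcp_rot: [-3.138, 0.003, 2.11]
contact_force: [-5.6, -12.0, 10.0]
grip_width: 35.3
finger_force: 30.0
```

```bash
python3 st.py
```

```text
{'time': 6.05, 'tool_pos': [538.12, 47.19, 67.32], 'tcp_rot': [-3.14, 0.0, 2.11], 'contact_force': [-5.59, -12.01, 10.0], 'moment': [-1.97, 0.92, 0.29], 'grip_width': 35.35, 'finger_force': 30.01}
```

Turned 1.8 rad in all. The torque levelled off at about 0.4 N m, so it has slipped at or near the stop. I open slightly, rise, and look.

carry_out(plan=[{"tx": 0,"ty": 0,"tz": 0,"rx": 0,"ry": 0,"rz": 0},{"tx": 0,"ty": 0,"tz": 0,"rx": 0,"ry": 0,"rz": 0},{"tx": 0,"ty": 0,"tz": 0,"rx": 0,"ry": 0,"rz": 0},{"tx": 0,"ty": 0,"tz": 20,"rx": 0,"ry": 0,"rz": 0},{"tx": 0,"ty": 0,"tz": 30,"rx": 0,"ry": 0,"rz": 0},{"tx": 0,"ty": 0,"tz": 35,"rx": 0,"ry": 0,"rz": 0},{"tx": 0,"ty": 0,"tz": 35,"rx": 0,"ry": 0,"rz": 0.1},{"tx": 0,"ty": 0,"tz": 30,"rx": 0,"ry": 0,"rz": 0.1}], gripper=0.52)

```text
time: 6.85
tool_pos: [538.9, 50.0, 218.4]
tcp_rot: [3.141, 0.0, 2.313]
contact_force: [-0.2, -0.2, -0.4]
grip_width: 44.4
finger_force: 0.0
```

carry_out(plan=[{"tx": 0,"ty": 0,"tz": 0,"rx": 0,"ry": 0,"rz": 0.12},{"tx": 0,"ty": 0,"tz": 0,"rx": 0,"ry": 0,"rz": 0.12},{"tx": 0,"ty": 0,"tz": 0,"rx": 0,"ry": 0,"rz": 0.12},{"tx": 0,"ty": 0,"tz": 0,"rx": 0,"ry": 0,"rz": 0.12},{"tx": 0,"ty": 0,"tz": 0,"rx": 0,"ry": 0,"rz": 0.12},{"tx": 0,"ty": 0,"tz": 0,"rx": 0,"ry": 0,"rz": 0.12},{"tx": 0,"ty": 0,"tz": 0,"rx": 0,"ry": 0,"rz": 0.13},{"tx": 0,"ty": 0,"tz": 0,"rx": 0,"ry": 0,"rz": 0},{"tx": 0,"ty": 0,"tz": 0,"rx": 0,"ry": 0,"rz": 0}], gripper=0.18)

```text
time: 7.75
tool_pos: [538.7, 49.8, 216.5]
tcp_rot: [3.141, -0.0, -3.128]
contact_force: [0.3, -0.6, 0.3]
grip_width: 75.2
finger_force: 0.0
```

```bash
python3 look.py w4
```

```text
7.75 [538.7  49.8 216.5] [ 3.141 -0.    -3.128] 75.15847642000212 [-0.05  0.38  1.5   0.    1.27 -1.63]
green (341, np.float64(59.9), np.float64(7.5), 46, 0, 32, 18)
green (1110, np.float64(111.4), np.float64(16.8), 90, 0, 44, 39)
green (537, np.float64(101.6), np.float64(66.3), 78, 55, 47, 25)
green (358, np.float64(229.9), np.float64(229.6), 224, 211, 13, 38)
green (380, np.float64(276.9), np.float64(229.7), 271, 211, 12, 38)
gold (2676, np.float64(466.6), np.float64(138.4), 413, 80, 99, 113)
gold (999, np.float64(146.3), np.float64(192.5), 126, 157, 39, 70)
gold (166, np.float64(253.4), np.float64(185.5), 248, 175, 12, 20)
gold (593, np.float64(124.1), np.float64(274.7), 115, 250, 24, 49)
gold (568, np.float64(385.4), np.float64(274.2), 372, 250, 23, 49)
gold (2381, np.float64(377.7), np.float64(314.8), 212, 308, 292, 12)
[538, 49, 112] [253.91343644 192.2527118 ]
[538, 49, 92] [253.97180132 186.9020849 ]
[603, 50, 84] [254.18877302 241.02144631]
```

View pics/w4.png

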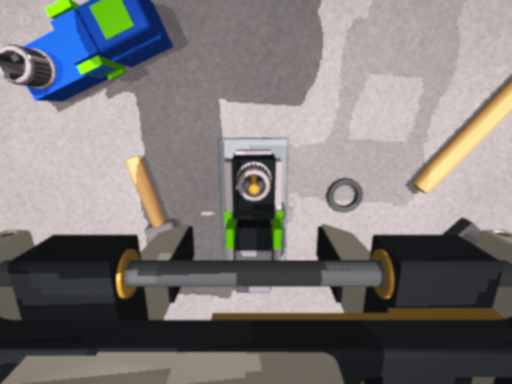

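The wrist view shows the bit centred in the chuck at (253,185) and the catches at (230,229) and (277,229), in line with the tool. That puts the pinch point at about (602.5, 50). I move there and descend, then close gently.

carry_out(plan=[{"tx": 32,"ty": 0.2,"tz": 0,"rx": 0,"ry": 0,"rz": 0},{"tx": 32,"ty": 0,"tz": 0,"rx": 0,"ry": 0,"rz": 0},{"tx": 0,"ty": 0,"tz": -30,"rx": 0,"ry": 0,"rz": 0},{"tx": 0,"ty": 0,"tz": -40,"rx": 0,"ry": 0,"rz": 0},{"tx": 0,"ty": 0,"tz": -40,"rx": 0,"ry": 0,"rz": 0},{"tx": 0,"ty": 0,"tz": -25,"rx": 0,"ry": 0,"rz": 0},{"tx": 0,"ty": 0,"tz": -15,"rx": 0,"ry": 0,"rz": 0},{"tx": 0,"ty": 0,"tz": -13,"rx": 0,"ry": 0,"rz": 0},{"tx": 0,"ty": 0,"tz": 0,"rx": 0,"ry": 0,"rz": 0},{"tx": 0,"ty": 0,"tz": 0,"rx": 0,"ry": 0,"rz": 0}])

```text
time: 8.8
tool_pos: [603.2, 49.8, 54.2]
tcp_rot: [3.142, 0.001, -3.126]
contact_force: [0.1, -0.2, 0.2]
grip_width: 75.2
finger_force: 0.0
```

carry_out(plan=[{"tx": 0,"ty": 0,"tz": 0,"rx": 0,"ry": 0,"rz": 0},{"tx": 0,"ty": 0,"tz": 0,"rx": 0,"ry": 0,"rz": 0},{"tx": 0,"ty": 0,"tz": 0,"rx": 0,"ry": 0,"rz": 0},{"tx": 0,"ty": 0,"tz": 0,"rx": 0,"ry": 0,"rz": 0},{"tx": 0,"ty": 0,"tz": 0,"rx": 0,"ry": 0,"rz": 0},{"tx": 0,"ty": 0,"tz": 0,"rx": 0,"ry": 0,"rz": 0},{"tx": 0,"ty": 0,"tz": 0,"rx": 0,"ry": 0,"rz": 0},{"tx": 0,"ty": 0,"tz": 0,"rx": 0,"ry": 0,"rz": 0},{"tx": 0,"ty": 0,"tz": 0,"rx": 0,"ry": 0,"rz": 0},{"tx": 0,"ty": 0,"tz": 0,"rx": 0,"ry": 0,"rz": 0}], gripper=0.8)

```text
time: 9.8
tool_pos: [603.6, 49.2, 55.3]
tcp_rot: [-3.141, 0.003, -3.125]
contact_force: [-2.0, -2.6, 7.8]
grip_width: 48.5
finger_force: 30.0
```

```bash
python3 st.py
```

```text
{'time': 9.8, 'tool_pos': [603.63, 49.22, 55.27], 'tcp_rot': [-3.14, 0.0, -3.13], 'contact_force': [-2.0, -2.61, 7.76], 'moment': [-0.34, 0.17, -0.01], 'grip_width': 48.47, 'finger_force': 30.04}
```

Both catches are fully in (48.5 mm read). I lift slowly.

carry_out(plan=[{"tx": 0,"ty": 0,"tz": 3,"rx": 0,"ry": 0,"rz": 0},{"tx": 0,"ty": 0,"tz": 6,"rx": 0,"ry": 0,"rz": 0},{"tx": 0,"ty": 0,"tz": 9,"rx": 0,"ry": 0,"rz": 0},{"tx": 0,"ty": 0,"tz": 10,"rx": 0,"ry": 0,"rz": 0},{"tx": 0,"ty": 0,"tz": 10,"rx": 0,"ry": 0,"rz": 0},{"tx": 0,"ty": 0,"tz": 10,"rx": 0,"ry": 0,"rz": 0},{"tx": 0,"ty": 0,"tz": 10,"rx": 0,"ry": 0,"rz": 0},{"tx": 0,"ty": 0,"tz": 10,"rx": 0,"ry": 0,"rz": 0},{"tx": 0,"ty": 0,"tz": 8,"rx": 0,"ry": 0,"rz": 0},{"tx": 0,"ty": 0,"tz": 5,"rx": 0,"ry": 0,"rz": 0},{"tx": 0,"ty": 0,"tz": 3,"rx": 0,"ry": 0,"rz": 0},{"tx": 0,"ty": 0,"tz": 0,"rx": 0,"ry": 0,"rz": 0}])

```text
time: 11.0
tool_pos: [602.9, 49.8, 138.0]
tcp_rot: [3.141, 0.0, -3.125]
contact_force: [0.3, 0.2, -5.9]
grip_width: 47.8
finger_force: 29.9
```

carry_out(plan=[{"tx": 0,"ty": 0,"tz": 0,"rx": 0,"ry": 0,"rz": 0},{"tx": 0,"ty": 0,"tz": 0,"rx": 0,"ry": 0,"rz": 0},{"tx": 0,"ty": 0,"tz": 0,"rx": 0,"ry": 0,"rz": 0},{"tx": 0,"ty": 0,"tz": 0,"rx": 0,"ry": 0,"rz": 0},{"tx": 0,"ty": 0,"tz": 0,"rx": 0,"ry": 0,"rz": 0}])

```text
time: 11.5
tool_pos: [602.7, 49.8, 137.6]
tcp_rot: [3.141, -0.0, -3.125]
contact_force: [-1.0, -0.4, -6.7]
grip_width: 47.9
finger_force: 29.9
```

```bash
python3 st.py
python3 - <<'E'
from h import *
im=bot.capture("scene"); c=cv2.resize(im[160:300,190:330],(600,600),interpolation=cv2.INTER_CUBIC); cv2.imwrite("pics/lift.png",c[:,:,::-1])
E
```

```text
{'time': 11.5, 'tool_pos': [602.72, 49.78, 137.61], 'tcp_rot': [3.14, -0.0, -3.13], 'contact_force': [-1.01, -0.42, -6.75], 'moment': [0.03, -0.06, 0.02], 'grip_width': 47.87, 'finger_force': 29.94}
```

View pics/lift.png

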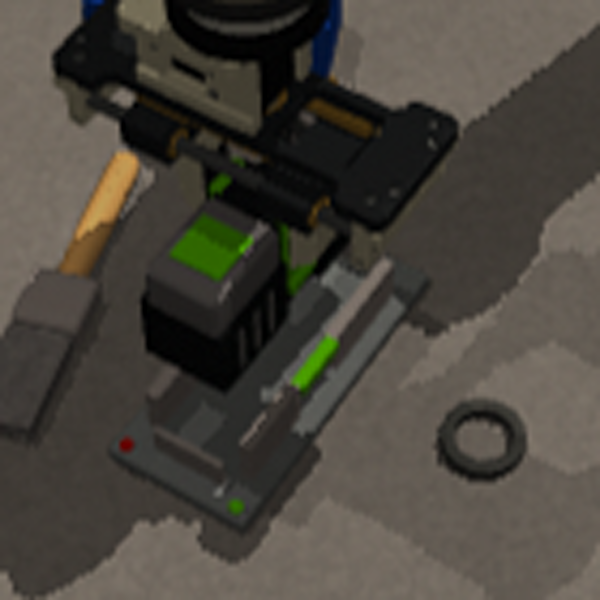

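The head hangs level about 83 mm up, and the dock below it is empty. One wrist look checks that the bit came along.

```bash
python3 look.py w5 | grep -v green
python3 - <<'E'
from h import *
m=dict(np.load("w5.npz")); 
for z in (195,180): print(z,proj(m,[538.7,49.3,z]))
im=cv2.imread("pics/w5.png"); cv2.imwrite("pics/w5c.png",cv2.resize(im[150:310,160:350],(760,640))[:600])
E
```

```text
11.55 [602.7  49.8 137.6] [ 3.141 -0.    -3.125] 47.840834520972145 [-0.04  0.56  1.42  0.    1.16 -1.63]
gold (735, np.float64(487.8), np.float64(123.6), 465, 92, 47, 62)
gold (862, np.float64(120.6), np.float64(166.6), 99, 103, 39, 95)
gold (685, np.float64(256.2), np.float64(135.8), 242, 118, 29, 34)
gold (486, np.float64(169.5), np.float64(273.8), 163, 249, 17, 50)
gold (479, np.float64(340.3), np.float64(273.8), 331, 249, 17, 50)
gold (2480, np.float64(325.3), np.float64(314.8), 161, 308, 293, 12)
[538, 49, 112] [255.10099855 129.33931112]
[538, 49, 92] [255.07762389 127.55213584]
[603, 50, 84] [255.03758233 211.18627737]
195 [256.11707982 146.17690669]
180 [255.95793002 141.71184851]
```

View pics/w5c.png

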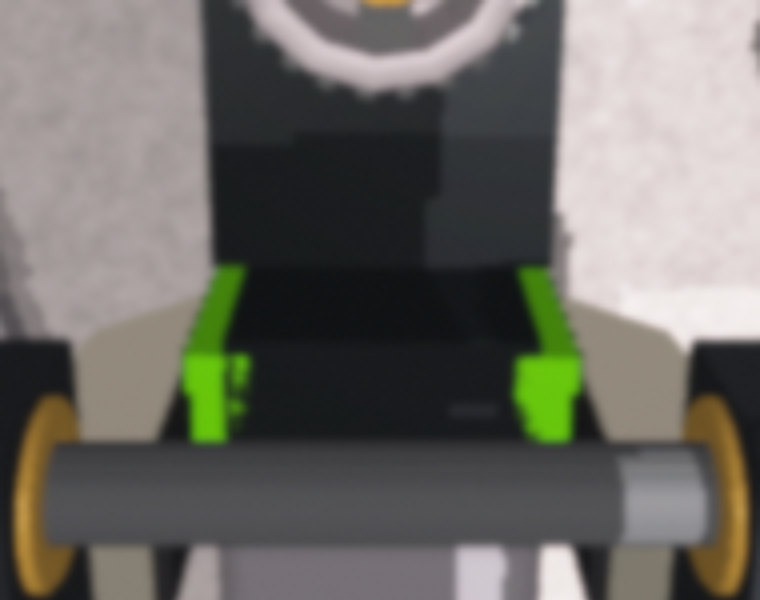

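The bit is in the raised chuck: its gold blob at (256,136) reaches the row expected for a tip at z ≈ 195. The catches are flush under the pads. I hand it in.

```bash
python3 -c "
from plant import bot
print(bot.close_job())"
```

```text
the job is handed in; nothing more can be done
None
```

The chuck was tightened and the drill head, bit included, was held level and still about 80 mm above its home by the squeezed catches when I handed the job in; no verdict was returned.

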